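Park the cleaning caddy in the corner of the cart

TASK

The mint cleaning caddy has drifted out of its parking place on top of the cart. Push it along the surface by the outside of its walls until its whole long far side sits flush against the raised back rail and its short end is up against the upright end stop that stands at one end of that rail. Do not lift or tip the caddy or touch its carrying handle, leave the other items where they stand, and draw the arm clear when it is parked.

Things in the scene. Friction and masses are not known exactly. Their poses are not given: they have to be found in the camera images.
- caddy: Open mint plastic caddy standing loose on the cart top, about 0.5 kg, 120 mm in x by 200 mm in y, walls 60 mm high and 4 mm thick, one low divider along y in the middle. Origin: centre of its underside; +x is its far long side, which starts roughly (within about 25 degrees of) facing the rail. It slides with some friction.
- caddy_handle: The caddy's carrying handle, fixed to it: a 12 mm thick arch in the caddy's middle plane, 102 mm long over all in caddy y, top 151 mm above the surface. Origin: same point and axes as the caddy. Not to be touched.
- caddy_back_left (a point): Bottom outer corner of the caddy at its +x, +y side (caddy frame 60, 100, 0 mm).
- caddy_back_right (a point): Bottom outer corner of the caddy at its +x, -y side (caddy frame 60, -100, 0 mm).
- caddy_left (a point): Foot of the outer face of the caddy's +y short end, at mid width (caddy frame 0, 100, 0 mm).
- caddy_right (a point): Foot of the outer face of the caddy's -y short end, at mid width (caddy frame 0, -100, 0 mm).
- rail: Fixed straight steel rail beyond the caddy, 560 mm long (its y), 20 mm thick (x), 45 mm high. Origin: centre of its underside; the face towards the robot is the plane x = -10 mm of its frame.
- end_stop: Fixed upright steel plate square to the rail and just in front of it, 100 mm long (x), 12 mm thick (y), 60 mm high, axes parallel to the rail's. Origin: centre of its underside, 60 mm in front of the rail's middle plane and 250 to 270 mm from the rail's middle, either on the left (+y) or on the right (-y). Its faces are at y = +6 and -6 mm.
- jar: Loose squat white plastic jar with a steel lid, 64 mm diameter, 65 mm high, standing near the rail at the other end from the end stop. Origin: centre of its underside. Leave alone.
- spray_bottle: Loose empty white trigger spray bottle, body 74 mm diameter, 218 mm high, off to the left. Origin: centre of its underside. Leave alone.
- dustpan: Loose grey folding dustpan lying flat, folded, 200 by 170 by 48 mm high, off to the right. Origin: centre of its underside. Leave alone.
- organizer: Loose clear plastic organizer with three small drawers, 170 by 190 by 154 mm high, off to the left, beyond the spray bottle. Origin: centre of its underside. Leave alone.
Things that resemble listed ones, but are neither listed nor needed, are in the scene too. What is shaped like the caddy but pink is not meant.

How it is judged:
At the end, for the whole second after the job is handed in: Both far bottom corners of the caddy are within 6 mm of the rail's near face, the short end on the end stop's side is within 6 mm of the stop's inner face, the caddy stands flat and still on the surface, and the jar, spray bottle, dustpan and organizer are within 20 mm of where they started (x of each of caddy_back_left, caddy_back_right in the frame of rail above -0.016 m and ((y of end_stop in the frame of rail above 0 m and y of caddy_left in the frame of end_stop between -0.012 and 0 m) or (y of end_stop in the frame of rail below 0 m and y of caddy_right in the frame of end_stop between 0 and 0.012 m)) and height (world z) of caddy below 0.004 m and angle between caddy's own z axis and vertical below 0.04 rad and linear speed of caddy below 0.01 m/s and distance of each of jar, spray_bottle, dustpan, organizer from where it was at the start of the episode below 0.02 m); the robot touches nothing.
It fails at once if the caddy is lifted more than 12 mm (height (world z) of caddy above 0.012 m).
It fails at once if the caddy is tipped more than 0.12 rad (angle between caddy's own z axis and vertical above 0.12 rad).
It fails at once if the robot touches the caddy's handle (contact force between any of the fingers, the arm and caddy_handle above 1 N).
It fails at once if the jar, spray bottle, dustpan or organizer is moved more than 20 mm or tipped (distance of any of jar, spray_bottle, dustpan, organizer from where it was at the start of the episode above 0.02 m or angle between any of jar, spray_bottle, dustpan, organizer's own z axis and vertical above 0.3 rad).
It also fails if it takes over 48 s, if anything falls off the work surface, if the arm or the gripper's body presses on something with over 40 N, if the wrist force passes 120 N, or if a joint passes its speed limit or range.

ROBOT

A 6-joint arm with a two-finger parallel gripper is mounted at the origin on the work surface. World frame = base frame: x ahead of the robot, y to its left, z up, the work surface at z = 0. Lengths are in m, angles in rad, forces in N, time in s.
With the tool pointing down it reaches from about 0.35 to 0.975 m from the base axis. Payload 7.1 kg.
Tool frame: the origin (TCP) lies on the front face of the gripper's body, between the roots of the fingers; the fingertips stand 80 mm ahead of it and the grasp point (between the pads) lies 61 mm ahead of it; z points along the fingers, y is the line along which they close (so a half turn about z gives the same grasp; the last joint's range is limited). The gripper opens to 88 mm and grips with 3 to 60 N. Pads are 20 mm wide; open, the fingers measure 115 mm over their backs; the gripper's body (75 mm by 178 mm) begins 61 mm behind the grasp point.
Start: joints at [-1.291, 0.423, 1.63, -0, 1.089, -0.019], TCP at [0.184, -0.597, 0.303] pointing down, gripper open.
Joint ranges: [-3, 3], [-0.9, 2.11], [0.09, 2.58], [-1.31, 4.45], [0.11, 2.69], [-2.54, 2.54]. Speed limits (rad/s): [2.39, 2.39, 3.01, 3.14, 3.14, 3.14].

INTERFACE

Orientations are given as a rotation vector (axis times angle).
In Python, from bench import status, cams, workorder gives the robot as it stands.
- The arm moves only by the tool drive_tool, never from a script. Its argument "moves" is a list that holds one entry, the list of rows, each a list of 7 numbers: the closure, from -1 (fully open) to 1 (shut), then the shift along the tool's x, y, z normalised to -1 to 1, where 1 is 300 mm, then the turn, a rotation vector about the tool's x, y, z normalised to -1 to 1, where 1 is 2 rad. In form: [[[gripper, tx, ty, tz, wx, wy, wz], ...]]. A call has 1 to 5 rows; each row shifts and turns the commanded pose from where the row before left it, along the tool's axes as they then stand; what a row does not reach is not made up. A row lasts 1/8 s, in which the tool goes at most 62.5 mm and 10.7 degrees, less where a joint would pass 70% of its speed; a pose out of reach is approached as far as the arm can. A call with a number of a shift or a turn outside -1 to 1 is refused whole. A call with a gripper value outside its range is refused whole. The fingers move at their own pace and stop on an object; "newtons" is the grip in N (left out, the last holds). Time passes only in rows, so rows that do not move let the fingers close. It gives the time, the measured TCP pose, the force, the opening and the grip force at its end, in the units of the state.
- status.get_obs(): the state, without advancing time (a new reading comes with each control period).
- cams.read_camera(name): name is "side" or "top" or "wrist"; returns a dict with "img" (480x640x3 uint8, blue, green, red), "mtx" (3x3 intrinsics, pixels), "k1" (the pictures are not rectified: a ray, as slopes to the right and down, at radius r is drawn at 1 + k1 r^2 times it, then the intrinsics apply), "R" (3x3) and "t" (3): a world point X has camera coordinates R X + t. Camera axes: x right, y down, z forward; pixel columns grow to the right and rows downward; lengths in m; the calibration is good to about 2 mm. A picture is of the moment at which its call begins. There is no depth.
- workorder.finish_job(): hands the job in; it is judged then, once.
The state is a dict: "clock": time; "qpos": joint angles; "joint_vel": joint speeds; "effort": joint torques, N m; "tool_pos": TCP position; "eef_rot": TCP orientation; "force": force on the tool from outside, world axes, zero at the start; "ft_torque": the same for the moment, N m; "grip_width": finger opening in m; "grasp_force": force on a finger pad.
Only numpy, scipy, OpenCV 4.12 (cv2) and the standard library are available. Lean on these libraries where they do the work, as an engineer would, in place of code of your own. Each camera call takes 0.05 s, during which the arm holds its last target. There are 200 camera calls.

## Working session

There is one attempt and no reset: what is moved stays moved. The work goes in short steps, Python scripts to look and compute and a tool call to move; the robot and the scene stay as the last step left them, time stands still between calls to the robot, and variables do not carry over. Pictures are saved under pics/ and viewed, at most 10 in all, crops included, and the job is handed in when it is done.

Besides the shell and the picture viewer there is one more tool, called after "Call:" as name(argument=value, ...) on one line, values as JSON. drive_tool: Moves the arm, as the interface text tells. Scaled input: -1 to 1 covers 300 mm each way for a shift and 2 rad each way for a turn. Its arguments: {"type":"object","properties":{"moves":{"type":"array","items":{"type":"array","items":{"type":"array","items":{"type":"number"}}}},"newtons":{"type":"number"}},"required":["moves"]}

```bash
mkdir -p pics; cat > h.py <<'E'
import numpy as np, cv2
from bench import status, cams, workorder
def shot(n,f):
    c=cams.read_camera(n); cv2.imwrite(f'pics/{f}.png',c['img']); np.savez(f'pics/{f}.npz',**{k:c[k] for k in('mtx','k1','R','t','img')}); return c
def load(f): return dict(np.load(f'pics/{f}.npz'))
def back(c,uv,z):
    d=np.linalg.inv(c['mtx'])@np.array([uv[0],uv[1],1.]); p=d[:2].copy(); 
    for _ in range(30): p=d[:2]/(1+float(c['k1'])*(p@p))
    r=c['R'].T@np.array([p[0],p[1],1]); o=-c['R'].T@c['t']
    return o+r*(z-o[2])/r[2]
def proj(c,X):
    q=c['R']@np.asarray(X,float)+c['t']; p=q[:2]/q[2]; p=p*(1+float(c['k1'])*(p@p))
    return (c['mtx']@np.array([p[0],p[1],1]))[:2]
E
python3 - <<'E'
from h import *
for n in('top','side'):
    c=shot(n,n+'0'); print(n,-c['R'].T@c['t'],c['R'].round(2).tolist())
print(status.get_obs())
E
```

```text
top [0.39610614 0.00872719 1.15962322] [[-0.02, -1.0, 0.02], [-1.0, 0.01, -0.07], [0.07, -0.02, -1.0]]
side [-0.02342809  0.79114433  1.21354625] [[-0.83, -0.56, -0.01], [-0.43, 0.65, -0.62], [0.35, -0.51, -0.78]]
{'clock': 0.1, 'qpos': array([-1.29102716e+00,  4.23753207e-01,  1.63055959e+00,  9.11937749e-06,
        1.08859222e+00, -1.90051476e-02]), 'joint_vel': array([ 0.0023741 , -0.00090723, -0.00065905,  0.00068381, -0.00177242,
       -0.00101555]), 'effort': array([ 1.58231527e-03, -5.45616531e+01, -2.74323142e+01,  6.44552289e-02,
        1.87460880e-02, -1.97679697e-05]), 'tool_pos': array([ 0.18389047, -0.59695267,  0.30200757]), 'eef_rot': array([-3.10531629e+00, -4.67369569e-01,  2.55332093e-04]), 'force': array([ 0.42718782,  0.74197355, -0.26520975]), 'ft_torque': array([ 0.01336092, -0.03535134,  0.04616423]), 'grasp_force': 0.0, 'grip_width': 0.08768059476091337}
```

View pics/top0.png

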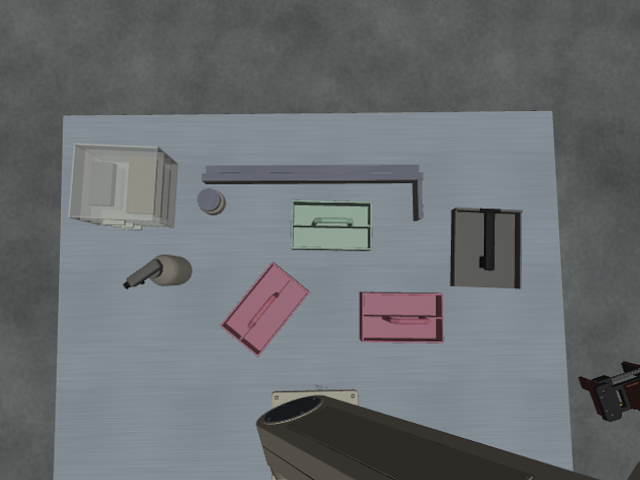

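View pics/side0.png

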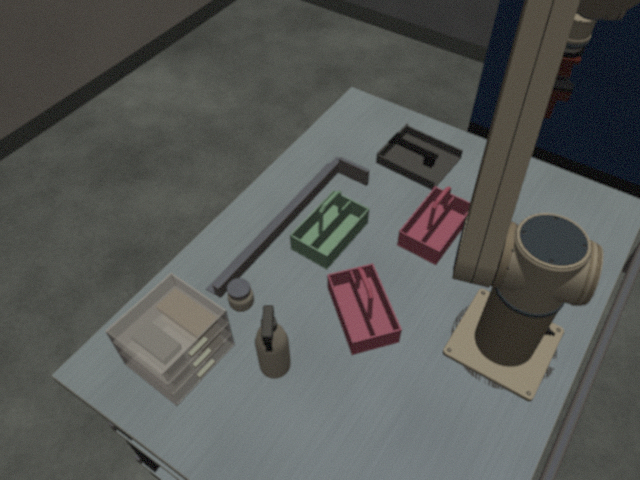

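The top view shows the mint caddy at (331,225), the rail from (203,175) to (422,175), the stop on the right at (418,200), and the jar at (210,201). The side view agrees with this. I'll enlarge the crop.

```bash
python3 - <<'E'
from h import *
i=cv2.imread('pics/top0.png'); cv2.imwrite('pics/c1.png',cv2.resize(i[155:260,280:435],None,fx=5,fy=5,interpolation=cv2.INTER_CUBIC))
E
```

```text
(no output)
```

View pics/c1.png

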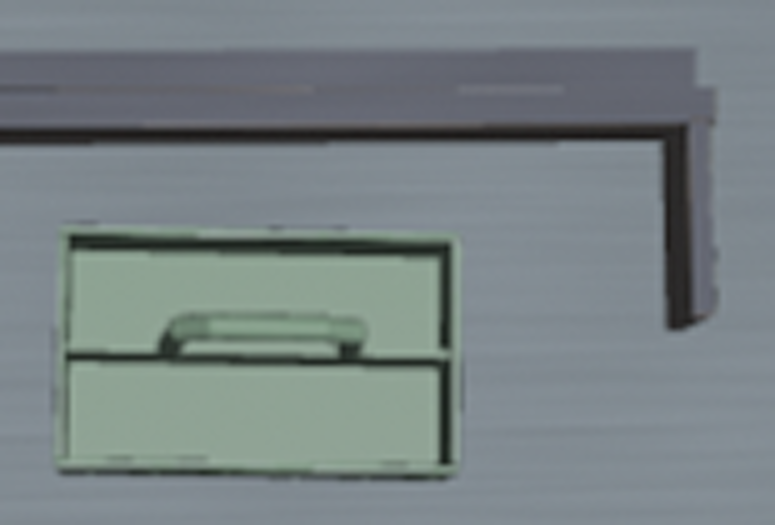

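```bash
python3 - <<'E'
from h import *
c=load('top0')
def P(n,u,v,z): print(n,back(c,(280+(u+.5)/5-.5,155+(v+.5)/5-.5),z).round(4))
for u in(20,640):
  P('railtopfar',u,48,.045);P('railtopnear',u,{20:90,640:88}[u],.045);P('foot125',u,126,0);P('foot142',u,{20:142,640:138}[u],0)
P('stop top inner near end',692,318,.06);P('stop top inner far',691,122,.06);P('stop top outer',715,318,.06)
P('stop foot inner near',668,330,0);P('stop foot inner far',663,142,0)
for n,u,v in(('FL',60,229),('FR',458,237),('NL',57,470),('NR',457,474)):P(n,u,v,.06)
P('NLfoot',62,474,0);P('NRfoot',453,479,0)
E
```

```text
railtopfar [0.6795 0.0694 0.045 ]
railtopnear [0.6579 0.0696 0.045 ]
foot125 [0.6493 0.0723 0.    ]
foot142 [0.6408 0.0724 0.    ]
railtopfar [ 0.6757 -0.2451  0.045 ]
railtopnear [ 0.6551 -0.2445  0.045 ]
foot125 [ 0.6452 -0.2541  0.    ]
foot142 [ 0.6388 -0.2539  0.    ]
stop top inner near end [ 0.5354 -0.2634  0.06  ]
stop top inner far [ 0.634  -0.2661  0.06  ]
stop top outer [ 0.5352 -0.2749  0.06  ]
stop foot inner near [ 0.5368 -0.2655  0.    ]
stop foot inner far [ 0.6365 -0.266   0.    ]
FL [0.5842 0.0498 0.06  ]
FR [ 0.5776 -0.148   0.06  ]
NL [0.4645 0.0527 0.06  ]
NR [ 0.4595 -0.1445  0.06  ]
NLfoot [0.4661 0.0525 0.    ]
NRfoot [ 0.4604 -0.1507  0.    ]
```

```bash
cat >> h.py <<'E'
from scipy.spatial.transform import Rotation as Ro
def pose():
    o=status.get_obs(); R=Ro.from_rotvec(o['eef_rot']).as_matrix(); return o,o['tool_pos'],np.arctan2(R[1,0],R[0,0]),R
def plan(p,yaw,wps,g):
    # wps: (x,y,z,yaw,nrows); tool taken as pointing straight down
    p=np.array(p)
    for x,y,z,w,n in wps:
        dp=(np.array([x,y,z])-p)/n; dw=(w-yaw)/n
        for _ in range(n):
            s=[dp@[np.cos(yaw),np.sin(yaw),0],dp@[np.sin(yaw),-np.cos(yaw),0],-dp[2]]
            print([g]+[round(float(v)/.3,3) for v in s]+[0,0,round(-float(dw)/2,4)],round(float(np.linalg.norm(dp))*1e3))
            yaw+=dw
        p=np.array([x,y,z])
E
python3 - <<'E'
from h import *
o,p,y,R=pose(); c=cams.read_camera('wrist'); cp=-c['R'].T@c['t']
print(p,y,R.round(4).tolist(),'cam in tool',R.T@(cp-p))
t=load('top0'); print('jar',back(t,(209,198),.065),'spray',back(t,(172,280),0))
plan(p,y,[(.42,-.35,.302,.9,6),(.525,.09,.302,1.559,9),(.525,.09,.094,1.559,5)],-.4)
E
```

```text
[ 0.18389047 -0.59695267  0.30200757] 0.2987700577998104 [[0.9557, 0.2943, -0.0004], [0.2943, -0.9557, 0.0013], [0.0, -0.0013, -1.0]] cam in tool [ 0.07876123 -0.00081809 -0.08095059]
jar [0.59199458 0.25254945 0.065     ] spray [0.39213488 0.36120464 0.        ]
[-0.4, 0.166, -0.093, 0.0, 0, 0, -0.0501] 57
[-0.4, 0.174, -0.075, 0.0, 0, 0, -0.0501] 57
[-0.4, 0.181, -0.058, 0.0, 0, 0, -0.0501] 57
[-0.4, 0.186, -0.039, 0.0, 0, 0, -0.0501] 57
[-0.4, 0.189, -0.021, 0.0, 0, 0, -0.0501] 57
[-0.4, 0.19, -0.002, 0.0, 0, 0, -0.0501] 57
[-0.4, 0.152, -0.071, -0.0, 0, 0, -0.0366] 50
[-0.4, 0.157, -0.06, -0.0, 0, 0, -0.0366] 50
[-0.4, 0.161, -0.048, -0.0, 0, 0, -0.0366] 50
[-0.4, 0.164, -0.036, -0.0, 0, 0, -0.0366] 50
[-0.4, 0.166, -0.024, -0.0, 0, 0, -0.0366] 50
[-0.4, 0.167, -0.012, -0.0, 0, 0, -0.0366] 50
[-0.4, 0.168, 0.0, -0.0, 0, 0, -0.0366] 50
[-0.4, 0.167, 0.013, -0.0, 0, 0, -0.0366] 50
[-0.4, 0.166, 0.025, -0.0, 0, 0, -0.0366] 50
[-0.4, 0.0, 0.0, 0.139, 0, 0, 0.0] 42
[-0.4, 0.0, 0.0, 0.139, 0, 0, 0.0] 42
[-0.4, 0.0, 0.0, 0.139, 0, 0, 0.0] 42
[-0.4, 0.0, 0.0, 0.139, 0, 0, 0.0] 42
[-0.4, 0.0, 0.0, 0.139, 0, 0, 0.0] 42
```

Call:
drive_tool(moves=[[[-0.4,0.166,-0.093,0,0,0,-0.05],[-0.4,0.174,-0.075,0,0,0,-0.05],[-0.4,0.181,-0.058,0,0,0,-0.05],[-0.4,0.186,-0.039,0,0,0,-0.05],[-0.4,0.189,-0.021,0,0,0,-0.05]]])

```text
clock: 0.78
tool_pos: [0.3819, -0.3898, 0.3026]
eef_rot: [-2.892, -1.226, -0.0]
force: [-0.7, -1.0, 0.2]
grip_width: 0.0617
grasp_force: 0.0
```

Call:
drive_tool(moves=[[[-0.4,0.19,-0.002,0,0,0,-0.05],[-0.4,0.152,-0.071,0,0,0,-0.037],[-0.4,0.157,-0.06,0,0,0,-0.037],[-0.4,0.161,-0.048,0,0,0,-0.037],[-0.4,0.164,-0.036,0,0,0,-0.037]]])

```text
clock: 1.4
tool_pos: [0.4671, -0.1524, 0.3026]
eef_rot: [-2.595, -1.77, 0.0]
force: [0.4, -0.2, -0.1]
grip_width: 0.0615
grasp_force: 0.0
```

Call:
drive_tool(moves=[[[-0.4,0.166,-0.024,0,0,0,-0.037],[-0.4,0.167,-0.012,0,0,0,-0.037],[-0.4,0.168,0,0,0,0,-0.037],[-0.4,0.167,0.013,0,0,0,-0.037],[-0.4,0.166,0.025,0,0,0,-0.037]]])

```text
clock: 2.02
tool_pos: [0.5246, 0.0926, 0.3026]
eef_rot: [2.225, 2.218, -0.0]
force: [-0.0, 0.3, 0.1]
grip_width: 0.0617
grasp_force: 0.0
```

```bash
python3 - <<'E'
from h import *
o,p,y,R=pose(); print(o['clock'],p,y,o['qpos'],R[:,2])
plan(p,y,[(.525,.09,.302,1.559,3),(.525,.09,.094,1.559,4)],-.4)
E
```

```text
2.025 [0.52455975 0.09258401 0.30262893] 1.5673259871444833 [ 1.52395059e-01  2.88253327e-01  1.83381201e+00 -1.03536069e-04
  1.01960133e+00  1.55919627e-01] [-5.97693973e-05 -9.84162619e-05 -9.99999993e-01]
[-0.4, -0.003, 0.0, 0.001, 0, 0, 0.0014] 1
[-0.4, -0.003, 0.001, 0.001, 0, 0, 0.0014] 1
[-0.4, -0.003, 0.001, 0.001, 0, 0, 0.0014] 1
[-0.4, 0.0, 0.0, 0.173, 0, 0, -0.0] 52
[-0.4, 0.0, 0.0, 0.173, 0, 0, -0.0] 52
[-0.4, 0.0, 0.0, 0.173, 0, 0, -0.0] 52
[-0.4, 0.0, 0.0, 0.173, 0, 0, -0.0] 52
```

Call:
drive_tool(moves=[[[-0.4,0,0,0.174,0,0,0.004],[-0.4,0,0,0.174,0,0,0],[-0.4,0,0,0.174,0,0,0],[-0.4,0,0,0.174,0,0,0],[-0.4,0,0,0,0,0,0]]])

```text
clock: 2.65
tool_pos: [0.5217, 0.0905, 0.0905]
eef_rot: [-2.233, -2.202, 0.011]
force: [-1.0, 0.0, 0.8]
grip_width: 0.0616
grasp_force: 0.0
```

Call:
drive_tool(moves=[[[-0.4,-0.04,0,0,0,0,0],[-0.4,-0.03,0,0,0,0,0],[-0.4,-0.03,0,0,0,0,0],[-0.4,-0.03,0,0,0,0,0],[-0.4,-0.03,0,0,0,0,0]]])

```text
clock: 3.28
tool_pos: [0.525, 0.0429, 0.0957]
eef_rot: [2.236, 2.204, 0.005]
force: [0.1, 7.5, 6.1]
grip_width: 0.0616
grasp_force: 3.5
```

```bash
python3 - <<'E'
from h import *
o,p,y,R=pose(); print(o['clock'],p,y,o['force'],o['ft_torque']); c=shot('top','t1')
cv2.imwrite('pics/c2.png',cv2.resize(c['img'][150:290,270:440],None,fx=4,fy=4,interpolation=cv2.INTER_CUBIC))
E
```

```text
3.275 [0.52504676 0.04286967 0.09573704] 1.556054866516688 [0.05744869 7.50799565 6.08445298] [ 0.88188392 -0.00703934  0.03100173]
```

View pics/c2.png

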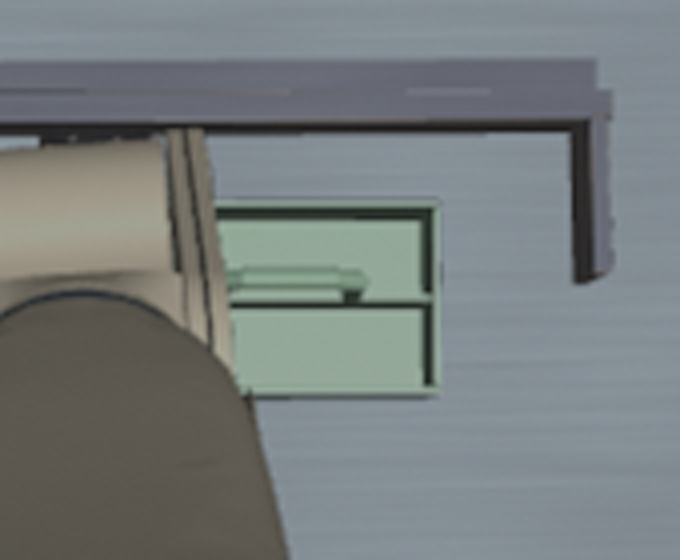

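The crop shows the caddy square to the rail, with its right end at crop (438,300), about 99 mm from the stop. I'll keep pushing along the rail.

Call:
drive_tool(moves=[[[-0.4,-0.02,0,0,0,0,0],[-0.4,-0.025,0,0,0,0,0],[-0.4,-0.025,0,0,0,0,0],[-0.4,-0.025,0,0,0,0,0],[-0.4,-0.025,0,0,0,0,0]]])

```text
clock: 3.95
tool_pos: [0.5245, 0.0072, 0.0955]
eef_rot: [2.236, 2.204, 0.005]
force: [0.5, 8.9, 6.8]
grip_width: 0.0613
grasp_force: 4.1
```

Call:
drive_tool(moves=[[[-0.4,-0.03,0,0,0,0,0],[-0.4,-0.03,0,0,0,0,0],[-0.4,-0.03,0,0,0,0,0],[-0.4,-0.025,0,0,0,0,0],[-0.4,0,0,0,0,0,0]]])

```text
clock: 4.58
tool_pos: [0.5233, -0.0281, 0.0949]
eef_rot: [2.237, 2.204, 0.002]
force: [-0.1, 0.4, -0.0]
grip_width: 0.0614
grasp_force: 0.0
```

```bash
python3 - <<'E'
from h import *
o,p,y,R=pose(); print(o['clock'],p,y,o['force'],o['ft_torque']); c=shot('side','s1')
cv2.imwrite('pics/c3.png',cv2.resize(c['img'][140:280,270:440],None,fx=4,fy=4,interpolation=cv2.INTER_CUBIC))
E
```

```text
4.575 [ 0.52334023 -0.02814367  0.09493246] 1.5561990420490892 [-0.13352327  0.39428499 -0.01232994] [-0.05480689 -0.10054245  0.00228598]
```

View pics/c3.png

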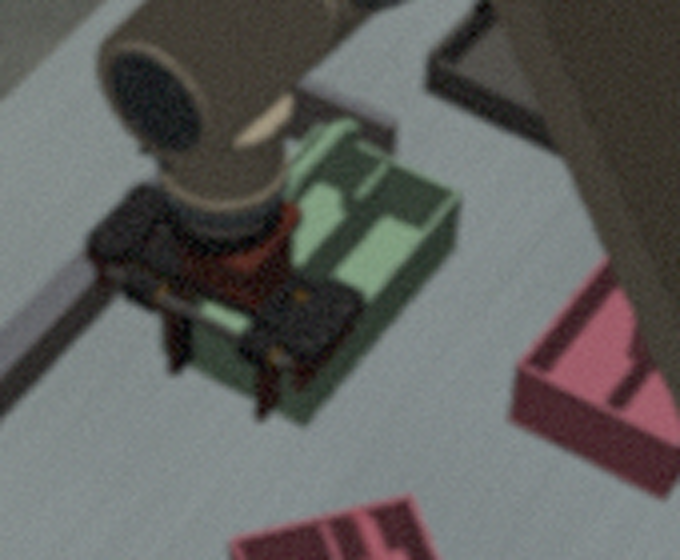

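The side crop shows the fingers standing just off the caddy's left end at crop (180,360)/(265,405). The caddy is flat and clear of everything. Next I go over to its near side.

```bash
python3 - <<'E'
from h import *
o,p,y,R=pose()
plan(p,y,[(.523,.014,.095,y,1),(.523,.014,.275,y,4),(.42,-.138,.275,3.13,10),(.42,-.138,.093,3.13,4)],-1)
t=load('t1')
for X in ((.46,-.038,.06),): print(proj(t,X))
E
```

```text
[-1, 0.14, -0.002, -0.001, 0, 0, -0.0] 42
[-1, 0.0, 0.0, -0.15, 0, 0, -0.0] 45
[-1, 0.0, 0.0, -0.15, 0, 0, -0.0] 45
[-1, 0.0, 0.0, -0.15, 0, 0, -0.0] 45
[-1, 0.0, 0.0, -0.15, 0, 0, -0.0] 45
[-1, -0.051, -0.034, -0.0, 0, 0, -0.0787] 18
[-1, -0.045, -0.041, -0.0, 0, 0, -0.0787] 18
[-1, -0.038, -0.048, -0.0, 0, 0, -0.0787] 18
[-1, -0.03, -0.053, -0.0, 0, 0, -0.0787] 18
[-1, -0.022, -0.057, -0.0, 0, 0, -0.0787] 18
[-1, -0.012, -0.06, -0.0, 0, 0, -0.0787] 18
[-1, -0.003, -0.061, -0.0, 0, 0, -0.0787] 18
[-1, 0.007, -0.061, -0.0, 0, 0, -0.0787] 18
[-1, 0.016, -0.059, -0.0, 0, 0, -0.0787] 18
[-1, 0.025, -0.056, -0.0, 0, 0, -0.0787] 18
[-1, 0.0, 0.0, 0.152, 0, 0, 0.0] 46
[-1, 0.0, 0.0, 0.152, 0, 0, 0.0] 46
[-1, 0.0, 0.0, 0.152, 0, 0, 0.0] 46
[-1, 0.0, 0.0, 0.152, 0, 0, 0.0] 46
[327.8666836 249.8647253]
```

Call:
drive_tool(moves=[[[-1,0.14,0,0,0,0,0],[-1,0,0,-0.15,0,0,0],[-1,0,0,-0.15,0,0,0],[-1,0,0,-0.15,0,0,0],[-1,0,0,-0.15,0,0,0]]])

```text
clock: 5.25
tool_pos: [0.5229, 0.0143, 0.2755]
eef_rot: [2.237, 2.206, -0.001]
force: [0.1, 0.4, -0.4]
grip_width: 0.0876
grasp_force: 0.0
```

Call:
drive_tool(moves=[[[-1,-0.051,-0.034,0,0,0,-0.079],[-1,-0.045,-0.041,0,0,0,-0.079],[-1,-0.038,-0.048,0,0,0,-0.079],[-1,-0.03,-0.053,0,0,0,-0.079],[-1,-0.022,-0.057,0,0,0,-0.079]]])

```text
clock: 5.88
tool_pos: [0.4713, -0.062, 0.274]
eef_rot: [-1.208, -2.9, 0.001]
force: [-0.2, -0.0, -0.1]
grip_width: 0.0879
grasp_force: 0.0
```

Call:
drive_tool(moves=[[[-1,-0.012,-0.06,0,0,0,-0.079],[-1,-0.003,-0.061,0,0,0,-0.079],[-1,0.007,-0.061,0,0,0,-0.079],[-1,0.016,-0.059,0,0,0,-0.079],[-1,0.025,-0.056,0,0,0,-0.079]]])

```text
clock: 6.5
tool_pos: [0.4203, -0.1383, 0.274]
eef_rot: [0.001, -3.141, 0.0]
force: [0.3, -0.3, -0.1]
grip_width: 0.0882
grasp_force: 0.0
```

```bash
python3 - <<'E'
from h import *
o,p,y,R=pose(); print(o['clock'],p,y,o['qpos'])
plan(p,y,[(.42,-.138,.275,3.13,1),(.42,-.138,.093,3.13,4)],-1)
c=shot('wrist','w1')
E
```

```text
6.5 [ 0.42026109 -0.13829728  0.27396894] -3.1411810690475304 [-3.44640139e-01  1.95788298e-01  2.04280116e+00 -4.23834938e-04
  9.03083824e-01 -1.91558563e+00]
[-1, 0.001, 0.001, -0.003, 0, 0, -3.1356] 1
[-1, 0.0, 0.0, 0.152, 0, 0, 0.0] 46
[-1, 0.0, 0.0, 0.152, 0, 0, 0.0] 46
[-1, 0.0, 0.0, 0.152, 0, 0, 0.0] 46
[-1, 0.0, 0.0, 0.152, 0, 0, 0.0] 46
```

View pics/w1.png

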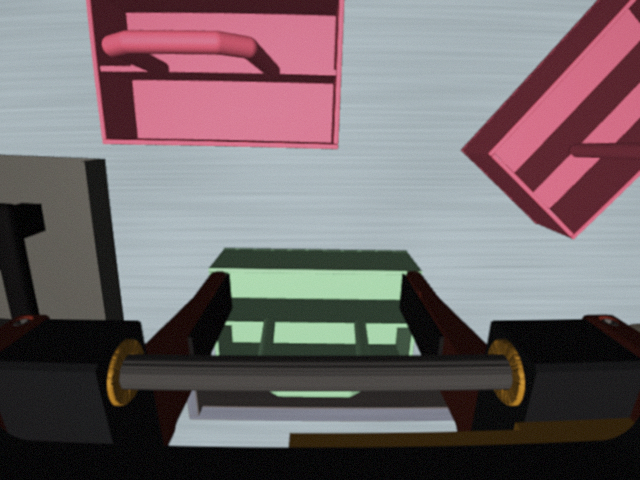

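The wrist view shows the caddy's near wall foot at row 250, from column 212 to 418. It is centred under the open fingers with free floor in front. I descend and push.

Call:
drive_tool(moves=[[[-1,0,0,0.152,0,0,0.006],[-1,0,0,0.152,0,0,0],[-1,0,0,0.152,0,0,0],[-1,0,0,0.152,0,0,0],[-1,0,0,0,0,0,0]]])

```text
clock: 7.18
tool_pos: [0.4191, -0.1369, 0.0891]
eef_rot: [-0.029, -3.135, -0.004]
force: [-0.8, -0.5, 0.6]
grip_width: 0.088
grasp_force: 0.0
```

Call:
drive_tool(moves=[[[-1,-0.04,0,0,0,0,0],[-1,-0.03,0,0,0,0,0],[-1,-0.03,0,0,0,0,0],[-1,-0.03,0,0,0,0,0],[-1,-0.03,0,0,0,0,0]]])

```text
clock: 7.8
tool_pos: [0.4678, -0.1381, 0.0921]
eef_rot: [-0.026, -3.138, -0.001]
force: [-7.9, -0.3, 6.7]
grip_width: 0.0878
grasp_force: 3.9
```

Call:
drive_tool(moves=[[[-1,-0.03,0,0,0,0,0],[-1,-0.03,0,0,0,0,0],[-1,-0.03,0,0,0,0,0],[-1,-0.02,0,0,0,0,0],[-1,-0.01,0,0,0,0,0]]])

```text
clock: 8.43
tool_pos: [0.5042, -0.1389, 0.092]
eef_rot: [-0.026, -3.139, -0.001]
force: [-7.3, -0.5, 6.5]
grip_width: 0.0879
grasp_force: 4.0
```

```bash
python3 - <<'E'
from h import *
o,p,y,R=pose(); print(o['clock'],p,y,o['force'],o['ft_torque']); c=shot('top','t2')
cv2.imwrite('pics/c4.png',cv2.resize(c['img'][150:290,270:440],None,fx=4,fy=4,interpolation=cv2.INTER_CUBIC))
E
```

```text
8.425 [ 0.50423315 -0.13892581  0.09197215] 3.124895386550017 [-7.29346855 -0.51435148  6.49965862] [-0.08077809  0.87791874  0.00362141]
```

View pics/c4.png

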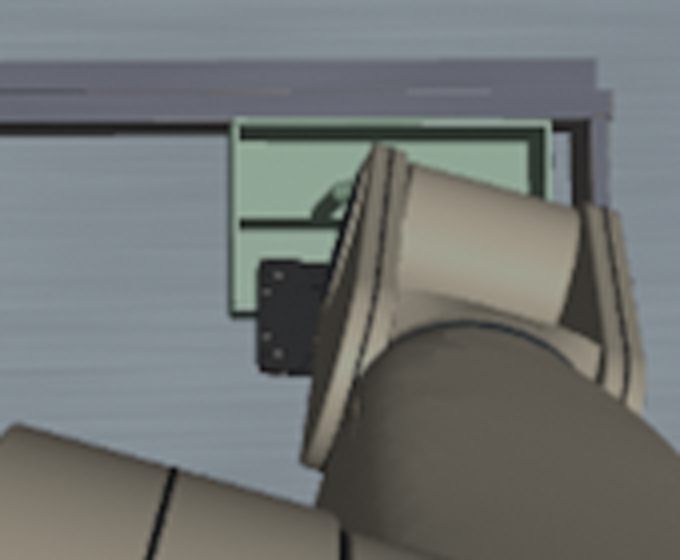

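The caddy is nearly on the rail (far edge at crop row 120) with a small gap to the stop (columns 552 to 572). I ease in until the force rises.

Call:
drive_tool(moves=[[[-1,-0.008,0,0,0,0,0],[-1,-0.008,0,0,0,0,0],[-1,-0.008,0,0,0,0,0],[-1,-0.005,0,0,0,0,0],[-1,0,0,0,0,0,0]]])

```text
clock: 9.1
tool_pos: [0.5059, -0.1387, 0.0913]
eef_rot: [-0.026, -3.124, -0.005]
force: [-30.2, -7.4, 24.1]
grip_width: 0.088
grasp_force: 15.2
```

Call:
drive_tool(moves=[[[-1,-0.008,0,0,0,0,0],[-1,-0.008,0,0,0,0,0],[-1,-0.005,0,0,0,0,0],[-1,-0.005,0,0,0,0,0],[-1,0,0,0,0,0,0]]])

```text
clock: 9.72
tool_pos: [0.5067, -0.1384, 0.0909]
eef_rot: [-0.025, -3.109, -0.008]
force: [-56.4, -13.1, 46.5]
grip_width: 0.0874
grasp_force: 28.5
```

Contact with the rail (force up to 56 N). I back off and measure the left end.

Call:
drive_tool(moves=[[[-1,0.03,0,0,0,0,0],[-1,0.1,0,0,0,0,0],[-0.4,0,0,-0.15,0,0,0],[-0.4,0,0,-0.15,0,0,0],[-0.4,0,0,-0.17,0,0,0]]])

```text
clock: 10.35
tool_pos: [0.4828, -0.1388, 0.2344]
eef_rot: [0.027, 3.141, -0.0]
force: [1.0, -1.2, 0.5]
grip_width: 0.0627
grasp_force: 0.0
```

```bash
python3 - <<'E'
from h import *
t=load('t2')
b=lambda u,v,z:print(back(t,(270+(u+.5)/4-.5,150+(v+.5)/4-.5),z).round(4))
b(232,122,.06);b(231,316,.06);b(552,120,.06)
o,p,y,R=pose(); print(o['clock'],p,y)
plan(p,y,[(p[0],p[1],.275,y,1),(.57,.01,.275,1.559,10),(.57,.01,.092,1.559,4)],-.4)
E
```

```text
[ 0.634  -0.0405  0.06  ]
[ 0.5126 -0.0377  0.06  ]
[ 0.6328 -0.2406  0.06  ]
10.35 [ 0.48282573 -0.13881265  0.23441844] 3.12464801958038
[-0.4, 0.0, 0.0, -0.135, 0, 0, -0.0] 41
[-0.4, -0.028, 0.05, -0.0, 0, 0, 0.0783] 17
[-0.4, -0.02, 0.054, -0.0, 0, 0, 0.0783] 17
[-0.4, -0.011, 0.056, -0.0, 0, 0, 0.0783] 17
[-0.4, -0.002, 0.057, -0.0, 0, 0, 0.0783] 17
[-0.4, 0.006, 0.057, -0.0, 0, 0, 0.0783] 17
[-0.4, 0.015, 0.055, -0.0, 0, 0, 0.0783] 17
[-0.4, 0.024, 0.052, -0.0, 0, 0, 0.0783] 17
[-0.4, 0.032, 0.048, -0.0, 0, 0, 0.0783] 17
[-0.4, 0.039, 0.042, -0.0, 0, 0, 0.0783] 17
[-0.4, 0.045, 0.036, -0.0, 0, 0, 0.0783] 17
[-0.4, 0.0, 0.0, 0.153, 0, 0, -0.0] 46
[-0.4, 0.0, 0.0, 0.153, 0, 0, -0.0] 46
[-0.4, 0.0, 0.0, 0.153, 0, 0, -0.0] 46
[-0.4, 0.0, 0.0, 0.153, 0, 0, -0.0] 46
```

Call:
drive_tool(moves=[[[-0.4,0,0,-0.135,0,0,0],[-0.4,-0.028,0.05,0,0,0,0.078],[-0.4,-0.02,0.054,0,0,0,0.078],[-0.4,-0.011,0.056,0,0,0,0.078],[-0.4,-0.002,0.057,0,0,0,0.078]]])

```text
clock: 10.98
tool_pos: [0.5177, -0.0788, 0.2739]
eef_rot: [0.997, 2.977, 0.001]
force: [-0.0, -0.3, -1.0]
grip_width: 0.0613
grasp_force: 0.0
```

Call:
drive_tool(moves=[[[-0.4,0.006,0.057,0,0,0,0.078],[-0.4,0.015,0.055,0,0,0,0.078],[-0.4,0.024,0.052,0,0,0,0.078],[-0.4,0.032,0.048,0,0,0,0.078],[-0.4,0.039,0.042,0,0,0,0.078]]])

```text
clock: 11.6
tool_pos: [0.5608, -0.0043, 0.2739]
eef_rot: [2.054, 2.375, 0.002]
force: [0.2, -0.1, -0.3]
grip_width: 0.0619
grasp_force: 0.0
```

Call:
drive_tool(moves=[[[-0.4,0.045,0.036,0,0,0,0.08],[-0.4,0,0,0.153,0,0,0],[-0.4,0,0,0.153,0,0,0],[-0.4,0,0,0.153,0,0,0],[-0.4,0,0,0.153,0,0,0]]])

```text
clock: 12.22
tool_pos: [0.5696, 0.0102, 0.0889]
eef_rot: [2.231, 2.209, 0.003]
force: [0.8, -0.1, 0.2]
grip_width: 0.0614
grasp_force: 0.0
```

Call:
drive_tool(moves=[[[-0.4,-0.05,0,0,0,0,0],[-0.4,-0.05,0,0,0,0,0],[-0.4,-0.025,0,0,0,0,0],[-0.4,-0.02,0,0,0,0,0],[-0.4,-0.02,0,0,0,0,0]]])

```text
clock: 12.85
tool_pos: [0.5695, -0.0393, 0.0917]
eef_rot: [2.232, 2.208, 0.005]
force: [-0.4, 7.7, 6.2]
grip_width: 0.0613
grasp_force: 3.9
```

Call:
drive_tool(moves=[[[-0.4,-0.02,0,0,0,0,0],[-0.4,-0.015,0,0,0,0,0],[-0.4,-0.01,0,0,0,0,0],[-0.4,-0.008,0,0,0,0,0],[-0.4,0,0,0,0,0,0]]])

```text
clock: 13.48
tool_pos: [0.5692, -0.0535, 0.0917]
eef_rot: [2.232, 2.209, 0.007]
force: [0.1, 17.9, 8.4]
grip_width: 0.0615
grasp_force: 8.9
```

Call:
drive_tool(moves=[[[-0.4,-0.01,0,0,0,0,0],[-0.4,-0.008,0,0,0,0,0],[-0.4,-0.008,0,0,0,0,0],[-0.4,-0.005,0,0,0,0,0],[-0.4,0,0,0,0,0,0]]])

```text
clock: 14.1
tool_pos: [0.5689, -0.0543, 0.0918]
eef_rot: [-2.228, -2.206, -0.015]
force: [1.5, 75.3, 12.9]
grip_width: 0.0613
grasp_force: 38.1
```

Firm against the stop (75 N). I back off, raise the arm and look.

Call:
drive_tool(moves=[[[-0.4,0.03,0,0,0,0,0],[-0.4,0.12,0,0,0,0,0],[-0.4,0,0,-0.2,0,0,0],[-0.4,0,0,-0.2,0,0,0],[-0.4,0,0,-0.2,0,0,0]]])

```text
clock: 14.72
tool_pos: [0.5682, -0.0199, 0.2726]
eef_rot: [2.231, 2.209, 0.002]
force: [1.2, -0.4, 0.5]
grip_width: 0.0615
grasp_force: 0.0
```

```bash
python3 - <<'E'
from h import *
o,p,y,R=pose(); print(o['clock'],p,y)
plan(p,y,[(.45,-.164,.275,3.125,10),(.45,-.164,.092,3.125,4)],-1)
c=shot('top','t3')
cv2.imwrite('pics/c5.png',cv2.resize(c['img'][155:225,320:430],None,fx=7,fy=7,interpolation=cv2.INTER_CUBIC))
E
```

```text
14.725 [ 0.56823871 -0.0198565   0.27263197] 1.5608899059846286
[-1, -0.048, -0.039, -0.001, 0, 0, -0.0782] 19
[-1, -0.042, -0.046, -0.001, 0, 0, -0.0782] 19
[-1, -0.034, -0.052, -0.001, 0, 0, -0.0782] 19
[-1, -0.026, -0.057, -0.001, 0, 0, -0.0782] 19
[-1, -0.016, -0.06, -0.001, 0, 0, -0.0782] 19
[-1, -0.007, -0.062, -0.001, 0, 0, -0.0782] 19
[-1, 0.003, -0.062, -0.001, 0, 0, -0.0782] 19
[-1, 0.012, -0.061, -0.001, 0, 0, -0.0782] 19
[-1, 0.022, -0.058, -0.001, 0, 0, -0.0782] 19
[-1, 0.031, -0.054, -0.001, 0, 0, -0.0782] 19
[-1, 0.0, 0.0, 0.153, 0, 0, 0.0] 46
[-1, 0.0, 0.0, 0.153, 0, 0, 0.0] 46
[-1, 0.0, 0.0, 0.153, 0, 0, 0.0] 46
[-1, 0.0, 0.0, 0.153, 0, 0, 0.0] 46
```

View pics/c5.png

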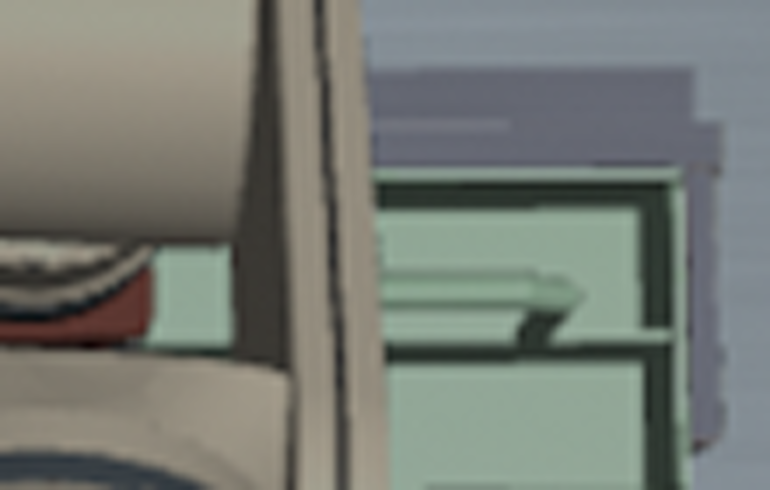

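The caddy's right end lies along the stop (column 685) and its far wall along the rail (row 170), but the left corner is hidden by the arm. A final press from the near side makes sure it is flush.

Call:
drive_tool(moves=[[[-1,-0.048,-0.039,0,0,0,-0.078],[-1,-0.042,-0.046,0,0,0,-0.078],[-1,-0.034,-0.052,0,0,0,-0.078],[-1,-0.026,-0.057,0,0,0,-0.078],[-1,-0.016,-0.06,0,0,0,-0.078]]])

```text
clock: 15.4
tool_pos: [0.5086, -0.0925, 0.2705]
eef_rot: [1.217, 2.894, 0.001]
force: [-1.1, 0.6, -0.1]
grip_width: 0.0879
grasp_force: 0.0
```

Call:
drive_tool(moves=[[[-1,-0.007,-0.062,0,0,0,-0.078],[-1,0.003,-0.062,0,0,0,-0.078],[-1,0.012,-0.061,0,0,0,-0.078],[-1,0.022,-0.058,0,0,0,-0.078],[-1,0.031,-0.054,0,0,0,-0.08]]])

```text
clock: 16.02
tool_pos: [0.4491, -0.1643, 0.2705]
eef_rot: [0.019, 3.139, -0.001]
force: [0.9, 0.3, 0.5]
grip_width: 0.0881
grasp_force: 0.0
```

Call:
drive_tool(moves=[[[-1,0,0,0.153,0,0,0],[-1,0,0,0.153,0,0,0],[-1,0,0,0.153,0,0,0],[-1,0,0,0.153,0,0,0],[-1,0,0,0,0,0,0]]])

```text
clock: 16.65
tool_pos: [0.448, -0.1632, 0.0841]
eef_rot: [-0.027, -3.137, -0.003]
force: [-0.8, 0.5, 0.3]
grip_width: 0.0873
grasp_force: 0.0
```

Call:
drive_tool(moves=[[[-1,-0.08,0,0,0,0,0],[-1,-0.06,0,0,0,0,0],[-1,-0.025,0,0,0,0,0],[-1,-0.01,0,0,0,0,0],[-1,0,0,0,0,0,0]]])

```text
clock: 17.27
tool_pos: [0.5017, -0.1644, 0.0864]
eef_rot: [0.026, 3.141, -0.0]
force: [-0.5, -0.0, -0.5]
grip_width: 0.0878
grasp_force: 0.0
```

Call:
drive_tool(moves=[[[-1,-0.01,0,0,0,0,0],[-1,-0.01,0,0,0,0,0],[-1,-0.005,0,0,0,0,0],[-1,-0.005,0,0,0,0,0],[-1,0,0,0,0,0,0]]])

```text
clock: 17.9
tool_pos: [0.5058, -0.1638, 0.0851]
eef_rot: [-0.022, -3.13, -0.004]
force: [-17.8, -4.0, 13.7]
grip_width: 0.0875
grasp_force: 8.9
```

Call:
drive_tool(moves=[[[-1,-0.005,0,0,0,0,0],[-1,0,0,0,0,0,0]]])

```text
clock: 18.15
tool_pos: [0.5059, -0.1638, 0.0851]
eef_rot: [-0.022, -3.127, -0.004]
force: [-22.9, -5.4, 19.1]
grip_width: 0.0879
grasp_force: 11.4
```

Call:
drive_tool(moves=[[[-1,0.02,0,0,0,0,0],[-1,0.15,0,0,0,0,0],[-1,0,0,-0.2,0,0,0],[-1,0,0,-0.2,0,0,0],[-1,0,0,-0.2,0,0,0]]])

```text
clock: 18.77
tool_pos: [0.4613, -0.1637, 0.2676]
eef_rot: [0.027, 3.141, 0.0]
force: [1.1, -0.4, -0.7]
grip_width: 0.0882
grasp_force: 0.0
```

Call:
drive_tool(moves=[[[-1,0.08,-0.18,0,0,0,0],[-1,0.08,-0.18,0,0,0,0],[-1,0.08,-0.18,0,0,0,0],[-1,0.08,-0.18,0,0,0,0],[-1,0.08,-0.18,0,0,0,0]]])

```text
clock: 19.4
tool_pos: [0.336, -0.4334, 0.2659]
eef_rot: [0.027, 3.141, -0.001]
force: [0.1, -0.2, 0.8]
grip_width: 0.0878
grasp_force: 0.0
```

```bash
python3 - <<'E'
from h import *
o,p,y,R=pose(); print(o['clock'],p,o['force'])
c=shot('top','t4')
cv2.imwrite('pics/c6.png',cv2.resize(c['img'][140:240,290:440],None,fx=5,fy=5,interpolation=cv2.INTER_CUBIC))
E
```

```text
19.4 [ 0.33600168 -0.43343616  0.26588488] [ 0.07069065 -0.20997106  0.81434505]
```

View pics/c6.png

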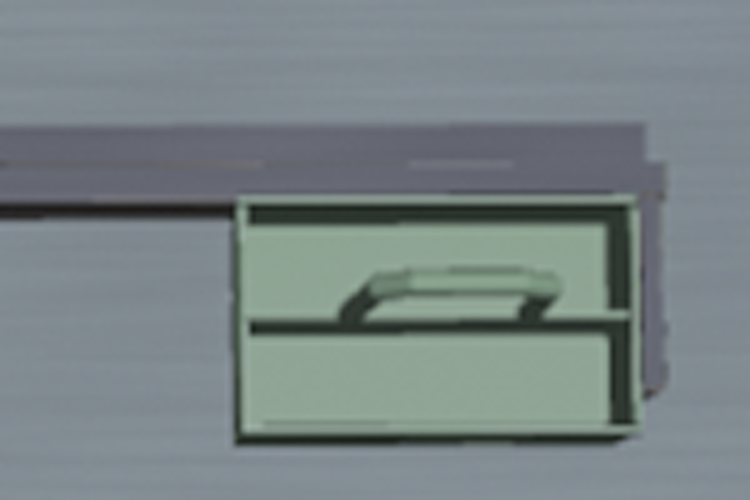

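The crop shows the caddy's far wall (row 195) against the rail face along its full length, and its right end against the stop (column 638). The arm is clear. I make one numeric check before handing in.

```bash
python3 - <<'E'
from h import *
t=load('t4')
b=lambda n,u,v,z:print(n,back(t,(290+(u+.5)/5-.5,140+(v+.5)/5-.5),z).round(4))
b('rail top edge left',100,202,.045);b('rail top edge at caddy',225,202,.045);b('rail foot',220,216,0)
b('cFL',240,197,.06);b('cFR',638,194,.06);b('cNR',638,432,.06)
d=cv2.absdiff(t['img'],load('top0')['img']).max(2)
for n,(x,y,w,h) in dict(jar=(195,185,32,32),spray=(120,250,75,42),dust=(445,203,80,90),org=(65,140,115,92)).items(): print(n,(d[y:y+h,x:x+w]>40).sum())
E
```

```text
rail top edge left [0.6382 0.0043 0.045 ]
rail top edge at caddy [ 0.6374 -0.0588  0.045 ]
rail foot [ 0.6397 -0.0588  0.    ]
cFL [ 0.6366 -0.0655  0.06  ]
cFR [ 0.6355 -0.2647  0.06  ]
cNR [ 0.5159 -0.2608  0.06  ]
jar 0
spray 0
dust 184
org 0
```

```bash
python3 -c "
from bench import workorder
print(workorder.finish_job())"
```

```text
the job is handed in; nothing more can be done
None
```

The caddy is parked: its far side measures within about 1 mm of the rail face, its right end sits against the end stop, the arm is clear, and the job was handed in at about 19 s (no verdict was returned).

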